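# Unlatch the guard of the dowel borer, load the short dowel and close the guard

## Robot

A 6-joint arm with a two-finger parallel gripper is mounted at the origin on a cart in front of the work surface, level with it; the furniture and walls round the work are solid. World frame = base frame: x ahead of the robot, y to its left, z up, the work surface at z = 0. Lengths are in m, angles in rad, forces in N, time in s.
With the tool pointing down it reaches from about 0.3 to 0.875 m from the base axis. Payload 6.4 kg.
Tool frame: the origin (TCP) lies on the centre line of the jaws, within the pads' length; the fingertips stand 17 mm ahead of it and the grasp point (between the pads) lies 2 mm behind it; z points along the fingers, x is the direction in which the jaws open and shut, and the axes are right-handed (so a half turn about z gives the same grasp; the last joint's range is limited). The gripper opens to 85 mm and grips with 20 to 120 N. Pads are 22 mm wide; open, the fingers measure 114 mm over their backs; the gripper's body (76 mm by 85 mm) begins 54 mm behind the grasp point. The pads swing forward as they close: fully open they stand 13 mm farther back than shut.
Start: joints at [-1.507, 0.181, 1.607, -0, 1.354, -0.206], TCP at [0.153, -0.554, 0.248] pointing down, gripper open.
Joint ranges: [-2.99, 2.99], [-0.89, 2.07], [0.3, 2.58], [-1.14, 4.28], [0, 2.63], [-3.12, 3.12]. Speed limits (rad/s): [2.57, 2.57, 3.01, 3.14, 3.14, 3.14].

## Interface

Orientations are given as a unit quaternion [w, x, y, z].
In Python, from bench import ctrl gives the robot as it stands.
- The arm moves only by the tool servo_tool, never from a script. Its argument "increments" is text: rows parted by semicolons, each of 5 numbers parted by spaces: the shift along the tool's x, y, z in cm, then the turn about the tool's z in rad, then the opening, from 0 (shut) to 1 (fully open). In form: dx dy dz yaw gripper; .... A call has 1 to 10 rows; each row shifts and turns the commanded pose from where the row before left it, along the tool's axes as they then stand; what a row does not reach is not made up. A row lasts 1/8 s, in which the tool goes at most 62.5 mm and 10.7 degrees, less where a joint would pass 70% of its speed; a pose out of reach is approached as far as the arm can. A call is refused whole if a number of a shift passes 6.25 or a number of a turn 0.188, either way. A call with a gripper value outside its range is refused whole. The fingers move at their own pace and stop on an object; the grip force is fixed at half the most. Time passes only in rows, so rows that do not move let the fingers close. It gives the time, the measured TCP pose, the force and the opening at its end, in the units of the state.
- ctrl.get_obs(): the state, without advancing time (a new reading comes with each control period).
- ctrl.camera(name): name is "scene" or "top"; returns (picture, depth): 400x640x3 uint8, red, green, blue; 400x640 float32, m along the optical axis (not along the pixel's ray), 0 where there is no reading.
- ctrl.camera_params(name): a dict with "mtx" (3x3 intrinsics, pixels), "position" and "attitude" of the camera in the world. Camera axes: x right, y down, z forward; pixel columns grow to the right and rows downward; lengths in m; the calibration is good to about 2 mm. A picture is of the moment at which its call begins. camera_params takes no time and is no camera call.
- ctrl.hand_in(): hands the job in, once; it reports no verdict.
The state is a dict: "time_s": time; "q": joint angles; "dq": joint speeds; "joint_efforts": joint torques, N m; "eef_pos": TCP position; "eef_rot": TCP orientation; "wrist_force": force on the tool from outside, world axes, zero at the start; "torque": the same for the moment, N m; "opening": opening from 0.0 (shut) to 1.0 (fully open).
Only numpy, scipy, OpenCV 4.12 (cv2) and the standard library are available. Lean on these libraries where they do the work, as an engineer would, in place of code of your own. Each camera call takes 0.05 s, during which the arm holds its last target.

## Task

Load the dowel boring machine: swing the keeper clear of the bolt, draw the bolt toward you and raise the clear guard until it stands upright. Lay the short, thick dowel in the two V rests, in line with the drill and lying in both of them, then let go of it and lower the guard fully closed without slamming it; the bolt and the keeper may stay undone. Leave the longer, thinner dowel and the sanding block where they are.

Things in the scene. Friction and masses are not known exactly. Their poses are not given: they have to be found in the camera images.
- borer: dowel boring machine: grey metal tub on a plinth, 200 mm (x) by 252 mm (y), fixed. Origin on the bench under it. Its x points away from the robot along the bore, y left, z up; all offsets here are in this frame. The tub's opening spans x -0.095..0.095, y -0.059..0.099, wall tops at z 0.096. A shelf (top z 0.072) along its right side carries bolt and keeper.
- keeper_post (a point): middle of the keeper's upright round black finger post, 12 mm diameter, 28 mm tall (14 mm below to 14 mm above this point). It stands on the keeper, a flat steel strut 66 mm long, 13 mm wide, 37 mm from the strut's pivot, and turns with it.
- keeper_pivot (a point): the keeper's vertical pivot axis at the strut's mid height (strut 8 mm thick), in line with the bolt, 77 mm nearer the robot (-x) than the bolt's knob when shut. Fixed to the machine, axes as the machine's.
- keeper (a joint): angle of the keeper (rad). 0: the strut points to +x from its pivot and its end stands right in front of the bolt's knob, so the bolt cannot be drawn. Grows to 1.70 as it swings to the right (-y; clockwise from above); from 0.6 it is clear of the bolt. Stiff, stays where left (about 3 N at the post).
- bolt_knob (a point): middle of the bolt's upright round black knob, 18 mm diameter, 32 mm tall (16 mm below to 16 mm above this point); moves with the bolt. Shut, it is 40 mm farther along +x than the keeper's post. All else within 25 mm of it, save the keeper, ends below the knob's foot.
- bolt (a joint): travel of the sliding bolt (m). 0: shut, its rod passes through the steel eye on the guard's right edge and holds the guard down. Grows to 0.045 as the knob is drawn toward -x of the machine; from 0.025 the guard is free. About 3 N, stays where it is left.
- guard_handle (a point): middle of the round black bar of the bow handle on top of the guard: along the machine's x (at x -0.005), 12 mm diameter, 76 mm of straight bar, 49 mm above the guard's top face (43 mm clear under it), 25 mm from its right edge. Moves with the guard; shut, it is 145 mm to the right (-y) of the hinge axis and 54 mm above it.
- guard_hinge (a point): middle of the guard's hinge axis, along the machine's x on the tub's left (+y) edge, fixed to the machine, axes as the machine's.
- guard (a joint): angle of the guard (rad), a clear plate 204 x 170 x 8 mm in a steel frame. 0: shut. Grows as its right edge rises and swings over to the left: 1.57 upright, stop at 1.75. Stiff hinge, stays at any angle; about 5 N at the handle to lift, 1 to 4 N to lower. The bolt's steel eye (26 mm wide) sticks out 61 mm beyond its right edge at machine x 0.088: the highest part when upright.
- rests (a point): where the dowel's centre belongs: on the bore axis, midway between two steel V rests (each 22 mm long, centred 37 mm before and behind this point along x; 45 degree faces, 40 mm wide at the top). Axes as the machine's; the dowel lies along x. Between the rests 50 mm are free for fingers, to 19 mm below this point. The drill's tip is 64 mm behind (+x).
- dowel_center (a point): centre of the short thick dowel, brown wood, 20 mm diameter, 97 mm long, lying on the dark slab in front of the machine (slab top 10 mm below this point) at the start. Its y axis is the dowel's long axis.
- long_dowel_center (a point): centre of the longer thinner dowel, 17 mm diameter, 132 mm long, lying along its y axis; not to be used.
- sanding_block: cork sanding block, 58 x 105 x 34 mm (long side along its y), origin under its centre, lying on the slab beside the dowels; bystander.
Things that resemble listed ones, but are neither listed nor needed, are in the scene too. Leave any yellow look-alike of the part that bears dowel_center alone.

How it is judged:
By the outcome, as a careful person would: the job done as asked, in the order asked, and still so for the second after the job is handed in, with the robot touching nothing.
It also fails if it takes over 72 s, if anything falls off the work surface, if the arm or the gripper's body presses on something with over 40 N, if the wrist force passes 120 N, or if a joint passes its speed limit or range.

## Working session

There is one attempt and no reset: what is moved stays moved. The work goes in short steps, Python scripts to look and compute and a tool call to move; the robot and the scene stay as the last step left them, time stands still between calls to the robot, and variables do not carry over. Pictures are saved under pics/ and viewed, and the job is handed in when it is done.

Besides the shell and the picture viewer there is one more tool, called after "Emit:" in YAML: its name, and indented under it one key for each argument. servo_tool: Moves the arm, as the interface text tells. Its arguments: {"type":"object","properties":{"increments":{"type":"string"}},"required":["increments"]}

```bash
ls -la; mkdir -p pics
cat > h.py <<'E'
import numpy as np, cv2
from scipy.spatial.transform import Rotation as R
from bench import ctrl
def params(n):
    p=ctrl.camera_params(n); return p
E
python3 - <<'E'
from h import *
for n in ("scene","top"):
    p=ctrl.camera_params(n); print(n,p)
    im,d=ctrl.camera(n)
    np.savez(f"pics/{n}0.npz",im=im,d=d)
    cv2.imwrite(f"pics/{n}0.png",im[:,:,::-1])
print(ctrl.get_obs())
E
```

```text
total 12
drwxr-xr-x  3 agent agent 4096 Dec  6 16:02 .
drwxr-xr-x 23 root  root  4096 Dec  6 16:02 ..
drwxr-xr-x  2 agent agent 4096 Dec  6 16:02 pics
scene {'mtx': array([[512.08158343,   0.        , 312.70840349],
       [  0.        , 512.08158343, 200.04997246],
       [  0.        ,   0.        ,   1.        ]]), 'position': array([0.18524582, 0.50174686, 1.00615978]), 'attitude': array([ 0.091943  , -0.23770385,  0.91151216, -0.32278312])}
top {'mtx': array([[382.69913194,   0.        , 310.44936836],
       [  0.        , 382.69913194, 204.66732967],
       [  0.        ,   0.        ,   1.        ]]), 'position': array([ 0.43999252, -0.1308569 ,  0.96747968]), 'attitude': array([ 0.06626307, -0.70427731,  0.70597624, -0.03464417])}
{'time_s': 0.1, 'q': array([-1.50727283e+00,  1.81486513e-01,  1.60788531e+00, -2.32063638e-05,
        1.35381452e+00, -2.06324566e-01]), 'dq': array([-0.0022431 ,  0.00085807, -0.00265521,  0.00094379,  0.00062424,
        0.00088147]), 'joint_efforts': array([ 2.85954193e-04, -4.45876122e+01, -3.52238131e+01, -1.70791959e-04,
        4.16766823e-03,  7.26796287e-06]), 'eef_pos': array([ 0.15325268, -0.55371753,  0.24747408]), 'eef_rot': array([-5.94799018e-04,  7.95798036e-01, -6.05561600e-01, -5.30386106e-04]), 'wrist_force': array([-0.47458333, -0.2978996 , -0.70991968]), 'torque': array([0.01567242, 0.05902308, 0.04805023]), 'opening': 0.999028817902949}
```

View pics/scene0.png

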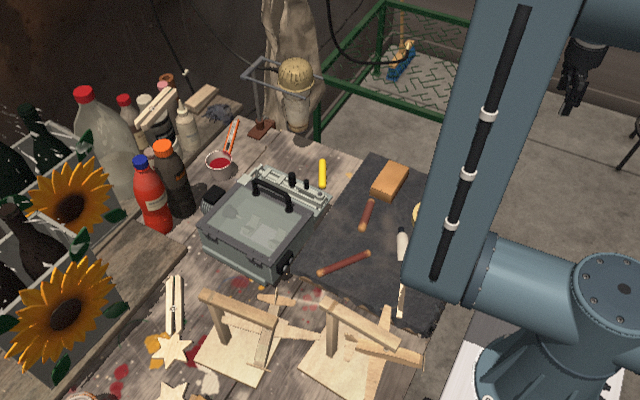

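View pics/top0.png

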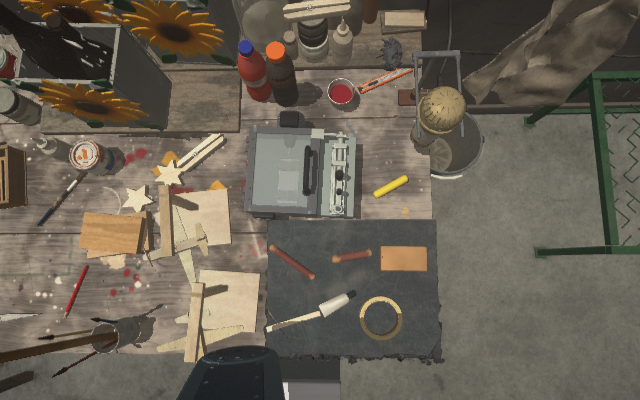

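Top view: the machine's guard is at about (285,170), with the handle at (308,172) and the knobs at (339,175) and (339,190). Brown dowels are at (292,262) and (352,256), the cork block at (404,258), and the yellow look-alike at (391,186). I'll enlarge these areas next.

```bash
cat >> h.py <<'E'
def cam(n):
    p=ctrl.camera_params(n); q=p["attitude"]
    return p["mtx"],np.array(p["position"]),R.from_quat([q[1],q[2],q[3],q[0]]).as_matrix()
def ray(n,u,v):
    K,t,A=cam(n); d=A@np.array([(u-K[0,2])/K[0,0],(v-K[1,2])/K[1,1],1.]); return t,d
def onz(n,u,v,z):
    t,d=ray(n,u,v); return t+d*(z-t[2])/d[2]
def bydepth(n,u,v,D):
    t,d=ray(n,u,v); return t+d*D
def proj(n,P):
    K,t,A=cam(n); c=A.T@(np.asarray(P)-t); return K[0,0]*c[0]/c[2]+K[0,2],K[1,1]*c[1]/c[2]+K[1,2]
def tri(a,b):
    (t1,d1),(t2,d2)=ray("scene",*a),ray("top",*b)
    s=np.linalg.lstsq(np.c_[d1,-d2],t2-t1,rcond=None)[0]
    p,q=t1+s[0]*d1,t2+s[1]*d2
    return (p+q)/2,np.linalg.norm(p-q)
E
python3 - <<'E'
from h import *
a=np.load("pics/top0.npz"); b=np.load("pics/scene0.npz")
c=a["im"][105:285,235:445,::-1]; cv2.imwrite("pics/topc.png",cv2.resize(c,None,fx=3.3,fy=3.3,interpolation=cv2.INTER_CUBIC))
c=b["im"][140:300,185:425,::-1]; cv2.imwrite("pics/scenec.png",cv2.resize(c,None,fx=3.3,fy=3.3,interpolation=cv2.INTER_CUBIC))
for n,u,v in [("top",339,175),("top",339,190),("top",339,148),("top",292,262),("top",352,256),("top",404,258),("top",391,186),("top",280,170),("top",308,172),("top",400,330)]:
    print(u,v,bydepth(n,u,v,a["d"][v,u]).round(4))
E
```

```text
339 175 [ 0.6268 -0.1569  0.1311]
339 190 [ 0.593  -0.1566  0.1304]
339 148 [ 0.7008 -0.1588  0.0911]
292 262 [ 0.4346 -0.0471  0.0636]
352 256 [ 0.4486 -0.1873  0.0643]
404 258 [ 0.444  -0.3038  0.0812]
391 186 [ 0.6225 -0.2898  0.0191]
280 170 [ 0.6471 -0.0207  0.0993]
308 172 [ 0.6281 -0.0891  0.1576]
400 330 [ 0.2798 -0.2962  0.0451]
```

View pics/topc.png

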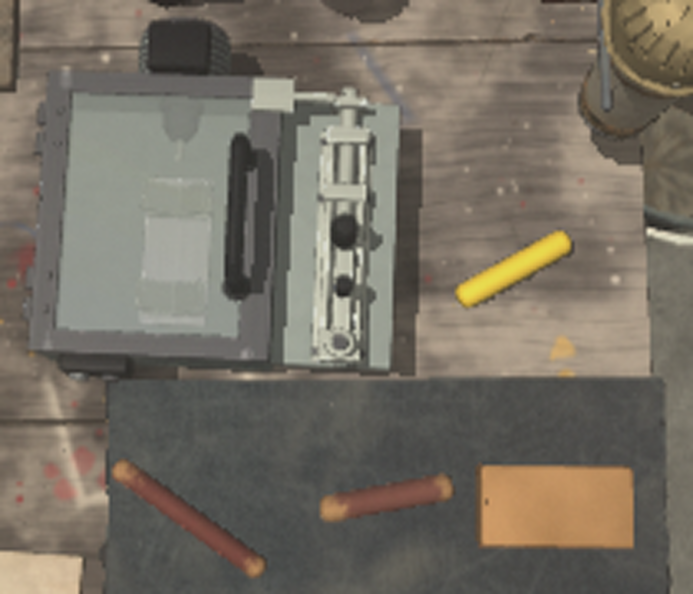

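View pics/scenec.png

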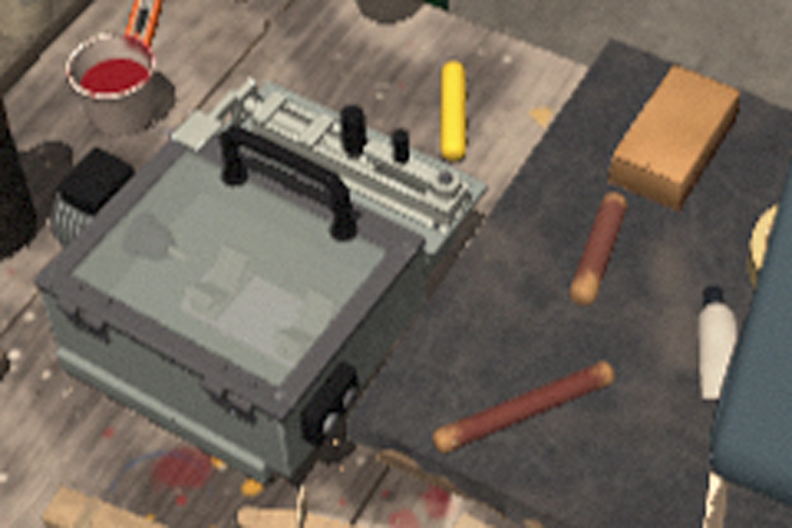

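```bash
cat >> h.py <<'E'
def cloud(n,d):
    K,t,A=cam(n); v,u=np.mgrid[0:400,0:640]
    c=np.stack([(u-K[0,2])/K[0,0]*d,(v-K[1,2])/K[1,1]*d,d],-1)
    P=c@A.T+t; P[d==0]=np.nan; return P
E
python3 - <<'E'
from h import *
a=np.load("pics/top0.npz"); b=np.load("pics/scene0.npz")
P=cloud("top",a["d"]); im=a["im"].astype(int); mx=im.max(2)
Z=P[...,2]
def blob(mask,box):
    m=np.zeros(mask.shape,np.uint8); x0,y0,x1,y1=box; m[y0:y1,x0:x1]=mask[y0:y1,x0:x1]
    return m.astype(bool)
# guard plate
m=blob((Z>0.085)&(Z<0.112),(240,115,325,225)); pts=P[m]; print("guard z",np.median(pts[:,2]),m.sum())
r=cv2.minAreaRect(pts[:,:2].astype(np.float32)); print("guard rect",r, cv2.boxPoints(r).round(4).tolist())
# handle bar
m=blob(Z>0.14,(295,140,325,200)); pts=P[m]; c=pts.mean(0); print("handle",c.round(4),Z[m].max(),pts.min(0).round(4),pts.max(0).round(4)); l=cv2.fitLine(pts[:,:2].astype(np.float32),cv2.DIST_L2,0,.01,.01).ravel();print(l, np.degrees(np.arctan2(l[1],l[0])))
for nm,box in (("knob",(330,165,350,182)),("post",(330,184,350,198))):
    m=blob((Z>0.12),box); pts=P[m]; print(nm,m.sum(),pts.mean(0).round(4),pts.max(0).round(4),pts.min(0).round(4), np.argwhere(m).mean(0))
# shelf, pivot
m=blob((Z>0.06)&(Z<0.08),(325,130,365,220)); print("shelf",np.median(Z[m]),m.sum())
print("pivot", [P[int(105+343/3.3),int(235+x/3.3)].round(4).tolist() for x in (335,339,343)])
# dowels
hsv=cv2.cvtColor(a["im"],cv2.COLOR_RGB2HSV)
sl=blob(Z>0.052,(266,235,440,285))
n,lab,st,ce=cv2.connectedComponentsWithStats(sl.astype(np.uint8))
for i in range(1,n):
    if st[i,4]<40: continue
    pts=P[lab==i]; r=cv2.minAreaRect(pts[:,:2].astype(np.float32)); print(st[i],"rect",r,"z",np.percentile(pts[:,2],[5,50,95]).round(4), "fit",cv2.fitLine(pts[:,:2].astype(np.float32),cv2.DIST_L2,0,.01,.01).ravel())
m=blob(np.ones_like(Z)>0,(300,225,340,240)); print("slab z",np.median(Z[m]))
m=blob(np.ones_like(Z)>0,(370,200,420,210)); print("bench z",np.median(Z[m]))
E
```

```text
guard z 0.10200769442015012 6277
guard rect ((0.6634843349456787, -0.028572477400302887), (0.18401999771595, 0.24810799956321716), 87.44205474853516) [[0.5353999733924866, -0.11500000208616257], [0.78329998254776, -0.12600000202655792], [0.7914999723434448, 0.05779999867081642], [0.5436999797821045, 0.06889999657869339]]
handle [ 0.6379 -0.0849  0.1556] 0.16130107327703713 [ 0.589  -0.093   0.1414] [ 0.6912 -0.0777  0.1613]
[ 0.99871284 -0.05072184  0.6378728  -0.08493678] -2.9073944
knob 51 [ 0.6308 -0.1571  0.1296] [ 0.6394 -0.1503  0.135 ] [ 0.6234 -0.166   0.1203] [173.39215686 339.07843137]
post 26 [ 0.5917 -0.1558  0.13  ] [ 0.5975 -0.1502  0.135 ] [ 0.5866 -0.161   0.1204] [190.61538462 338.65384615]
shelf 0.07166322951327542 1562
pivot [[0.5552, -0.15, 0.1127], [0.5559, -0.1524, 0.1075], [0.5558, -0.1546, 0.1074]]
[269 244  47  37 400] rect ((0.4349372982978821, -0.04549724608659744), (0.13065578043460846, 0.01894662156701088), 54.672706604003906) z [0.0561 0.0608 0.0639] fit [ 0.5783776   0.81576914  0.4356332  -0.04691631]
[ 379  245   48   26 1191] rect ((0.4442848563194275, -0.30246686935424805), (0.10444002598524094, 0.05756528303027153), 88.87425231933594) z [0.0758 0.0796 0.0821] fit [ 0.00894626 -0.99996     0.44408268 -0.30087447]
[332 248  41  15 346] rect ((0.450357586145401, -0.18700620532035828), (0.019955206662416458, 0.09583628177642822), 10.442161560058594) z [0.0581 0.0635 0.0672] fit [ 0.1832513  -0.9830661   0.45025423 -0.18686156]
slab z nan
bench z nan
```

Run:
```python
from h import *
a=np.load("pics/top0.npz"); b=np.load("pics/scene0.npz")
def crop(im,x0,y0,x1,y1,f,fn): cv2.imwrite(fn,cv2.resize(im[y0:y1,x0:x1,::-1],None,fx=f,fy=f,interpolation=cv2.INTER_NEAREST))
crop(a["im"],325,155,355,220,9,"pics/tk.png"); crop(b["im"],275,160,330,215,9,"pics/sk.png")
A=cv2.imread("pics/tk.png");B=cv2.imread("pics/sk.png");h=max(A.shape[0],B.shape[0])
C=np.zeros((h,A.shape[1]+B.shape[1]+5,3),np.uint8);C[:A.shape[0],:A.shape[1]]=A;C[:B.shape[0],A.shape[1]+5:]=B;cv2.imwrite("pics/k.png",C);print(C.shape,A.shape)
```

```text
(585, 770, 3) (585, 270, 3)
```

View pics/k.png

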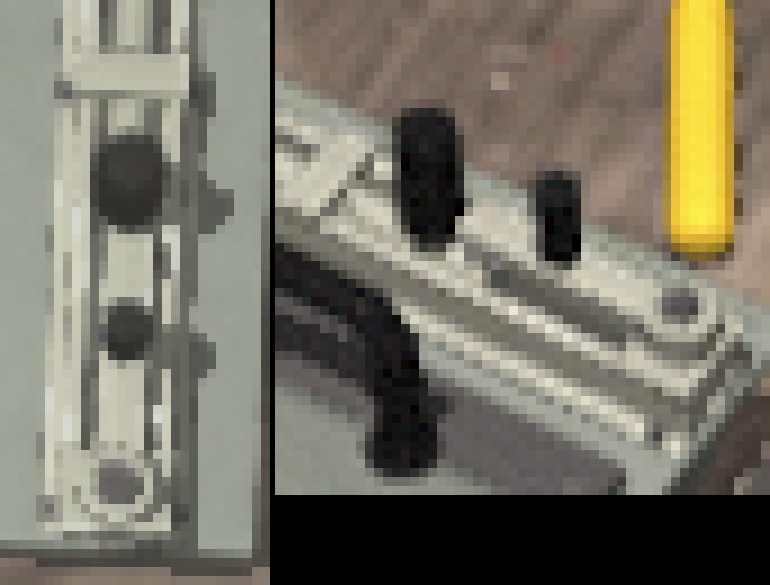

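Run:
```python
from h import *
print("knobtop",tri((292.2,174.6),(339.2,173.9)))
print("posttop",tri((306.3,180.8),(339.2,191.3)))
print("pivot",tri((275+(682-275)/9,160+303/9),(338.3,208.6)))
for z in(.128,.132): print(onz("top",339.2,173.9,z),onz("top",339.2,191.3,z))
a=np.load("pics/top0.npz");P=cloud("top",a["d"])
m=(P[...,2]>.15)&(P[...,0]>.4)&(P[...,0]<1)&(abs(P[...,1]+.0)<.35)
for y0 in np.arange(-.35,.35,.05):
  q=P[m&(P[...,1]>y0)&(P[...,1]<y0+.05)]
  if len(q): print(round(y0,2),len(q),q.min(0).round(3),q.max(0).round(3))
```

```text
knobtop (array([ 0.62866826, -0.15782633,  0.12905505]), np.float64(0.0023030551656735452))
posttop (array([ 0.58992462, -0.15718723,  0.12899499]), np.float64(0.0008334126297822324))
pivot (array([ 0.55364655, -0.15572818,  0.10585748]), np.float64(0.0021956997646488904))
[ 0.63001173 -0.15746062  0.128     ] [ 0.59049797 -0.15707034  0.128     ]
[ 0.62910631 -0.15733386  0.132     ] [ 0.58978083 -0.15694544  0.132     ]
-0.35 1488 [ 0.682 -0.35   0.151] [ 0.869 -0.308  0.277]
-0.25 1 [ 0.999 -0.201  0.152] [ 0.999 -0.201  0.152]
-0.2 593 [ 0.919 -0.199  0.15 ] [ 1.    -0.15   0.239]
-0.15 796 [ 0.93  -0.15   0.151] [ 0.991 -0.1    0.238]
-0.1 1061 [ 0.592 -0.1    0.15 ] [ 0.993 -0.05   0.239]
-0.05 1553 [ 0.84 -0.05  0.15] [ 0.999 -0.     0.257]
-0.0 1477 [0.851 0.    0.15 ] [0.973 0.05  0.262]
0.05 1006 [0.853 0.05  0.15 ] [0.999 0.1   0.326]
0.1 1298 [0.45 0.1  0.15] [0.934 0.15  0.329]
0.15 1681 [0.447 0.15  0.15 ] [0.937 0.2   0.319]
0.2 1682 [0.446 0.2   0.15 ] [0.94  0.25  0.315]
0.25 4848 [0.461 0.25  0.15 ] [0.944 0.3   0.373]
0.3 3106 [0.751 0.3   0.15 ] [0.991 0.35  0.41 ]
```

```bash
cat >> h.py <<'E'
def st():
    o=ctrl.get_obs(); p=np.array(o["eef_pos"]); q=o["eef_rot"]
    A=R.from_quat([q[1],q[2],q[3],q[0]]).as_matrix()
    return o,p,A
def go(x,y,z,phi=None):
    """increments in tool axes (cm) and yaw"""
    o,p,A=st(); d=A.T@(np.array([x,y,z])-p)*100
    f=np.degrees(np.arctan2(A[1,0],A[0,0]))
    print("pos",p.round(4),"phi",f.round(2),"t",round(o["time_s"],2),"F",np.round(o["wrist_force"],1),"open",round(o["opening"],3),"q",np.round(o["q"],2))
    print("tool inc cm",d.round(2),"yaw", None if phi is None else round(np.radians(f-phi),3), "tool z",A[:,2].round(3))
E
python3 - <<'E'
from h import *
a=np.load("pics/top0.npz");P=cloud("top",a["d"])
m=(P[...,2]>.12)&(P[...,0]>.5)&(P[...,0]<.8)&(P[...,1]<.25)&(P[...,1]>.02)
print(m.sum(), P[m][:5])
go(.59,-.157,.20,-92.8)
# wrist motion
E
```

```text
969 [[0.59626531 0.20579765 0.19676465]
 [0.59644286 0.20408775 0.19580356]
 [0.59668668 0.2025141  0.19451544]
 [0.59467224 0.22361843 0.19478008]
 [0.59412398 0.22027256 0.19743374]]
pos [ 0.1533 -0.5537  0.2475] phi -74.54 t 0.1 F [-0.5 -0.3 -0.7] open 0.999 q [-1.51  0.18  1.61 -0.    1.35 -0.21]
tool inc cm [-26.59 -52.67   4.81] yaw 0.319 tool z [-0.     0.002 -1.   ]
```

Emit:
servo_tool:
  increments: "-2 -4 0 0 0.4; -2 -4 0 0 0.4; -2 -4 0 0 0.4; -2 -4 0 0 0.4; -2 -4 0 0 0.4; -2 -4 0 0 0.4; -2 -4 0 0 0.4; -2 -4 0 0 0.4; -2 -4 0 0 0.4; -2 -4 0 0 0.4"

```text
time_s: 1.35
eef_pos: [0.4863, -0.2535, 0.2479]
eef_rot: [0.0, 0.796, -0.606, -0.0]
wrist_force: [0.5, 0.1, 0.8]
opening: 0.4
```

Run:
```python
from h import *
go(.59,-.157,.18,-92.8)
```

```text
pos [ 0.4863 -0.2535  0.2479] phi -74.54 t 1.35 F [0.5 0.1 0.8] open 0.4 q [-0.7   0.12  1.67 -0.    1.35  0.6 ]
tool inc cm [ -6.54 -12.57   6.79] yaw 0.319 tool z [-0.001  0.    -1.   ]
```

Emit:
servo_tool:
  increments: "-1.6 -3.2 1 0 0.4; -1.6 -3.2 1 0 0.4; -1.6 -3.2 1 0 0.4; -1.7 -3 1 0 0.4; 0 0 1 0.16 0.4; 0 0 1 0.16 0.4; 0 0 0 0 0.4"

```text
time_s: 2.22
eef_pos: [0.5888, -0.158, 0.1868]
eef_rot: [-0.001, -0.69, 0.724, 0.001]
wrist_force: [-0.2, 0.3, -0.6]
opening: 0.397
```

Run:
```python
from h import *
go(.59,-.157,.127,-92.8)
im,d=ctrl.camera("top");s,_=ctrl.camera("scene")
A=cv2.resize(im[130:230,280:400,::-1],None,fx=3,fy=3);B=cv2.resize(s[130:230,230:350,::-1],None,fx=3,fy=3)
cv2.imwrite("pics/a1.png",np.hstack([A,B]))
```

```text
pos [ 0.5888 -0.158   0.1868] phi -92.78 t 2.23 F [-0.2  0.3 -0.6] open 0.397 q [-0.46  0.32  1.57 -0.    1.26  1.16]
tool inc cm [-0.1  -0.13  5.98] yaw 0.0 tool z [-0.003  0.001 -1.   ]
```

View pics/a1.png

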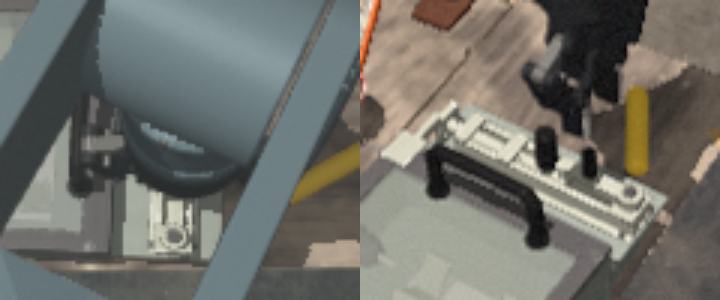

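The left finger clears the guard handle, and the jaws stand over the keeper post. Going down.

Emit:
servo_tool:
  increments: "0 -0.1 2 0 0.4; 0 0 2 0 0.4; 0 0 2 0 0.4; 0 0 0 0 0.1; 0 0 0 0 0; 0 0 0 0 0"

```text
time_s: 3.08
eef_pos: [0.5893, -0.158, 0.1267]
eef_rot: [-0.001, -0.689, 0.725, 0.002]
wrist_force: [-1.3, 0.9, -12.2]
opening: 0.113
```

Run:
```python
from h import *
go(.59,-.157,.127,-92.8)
# keeper arc in machine frame with pivot, steps
ps=np.radians(-2.8)
o,p,A=st()
for th0,th1 in zip(np.arange(0,1.2,.2),np.arange(.2,1.3,.2)):
    d=37*np.array([np.cos(th1)-np.cos(th0),-np.sin(th1)+np.sin(th0)])
    w=R.from_euler('z',ps).as_matrix()[:2,:2]@d
    print((A.T@np.array([*w,0])/10).round(2))
```

```text
pos [ 0.5893 -0.158   0.1267] phi -92.87 t 3.08 F [ -1.3   0.9 -12.2] open 0.113 q [-0.46  0.39  1.61 -0.    1.15  1.16]
tool inc cm [-0.1  -0.06 -0.03] yaw -0.001 tool z [-0.003  0.002 -1.   ]
[ 0.74  0.07 -0.  ]
[ 0.71  0.22 -0.  ]
[0.65 0.35 0.  ]
[0.57 0.48 0.  ]
[0.46 0.58 0.  ]
[0.34 0.66 0.  ]
```

Emit:
servo_tool:
  increments: "0 0 0 0 0; 0.37 0.03 0 0 0; 0.37 0.04 0 0 0; 0.36 0.1 0 0 0; 0.35 0.12 0 0 0; 0.33 0.17 0 0 0; 0.32 0.18 0 0 0"

```text
time_s: 3.95
eef_pos: [0.5836, -0.176, 0.1273]
eef_rot: [0.002, -0.689, 0.725, 0.002]
wrist_force: [4.3, 8.6, -17.4]
opening: 0.113
```

Run:
```python
from h import *
go(.59,-.157,.127,-92.8)
im,d=ctrl.camera("scene");cv2.imwrite("pics/a2.png",cv2.resize(im[130:230,230:350,::-1],None,fx=4,fy=4))
```

```text
pos [ 0.5836 -0.176   0.1273] phi -92.89 t 3.95 F [  4.3   8.6 -17.4] open 0.113 q [-0.49  0.39  1.61  0.01  1.15  1.13]
tool inc cm [-1.93 -0.54  0.04] yaw -0.002 tool z [ 0.001  0.006 -1.   ]
```

View pics/a2.png

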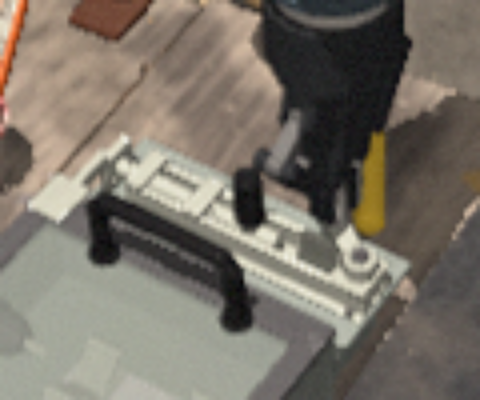

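The keeper is turning with the jaws; its strut has left the bolt's line. Continuing the arc.

Emit:
servo_tool:
  increments: "0.29 0.24 0 0 0; 0.28 0.24 0 0 0; 0.23 0.29 0 0 0; 0.23 0.29 0 0 0; 0.18 0.32 0 0 0; 0 0 0 0 0"

```text
time_s: 4.75
eef_pos: [0.5693, -0.1877, 0.1275]
eef_rot: [0.002, -0.689, 0.725, 0.002]
wrist_force: [5.0, 10.3, -15.4]
opening: 0.109
```

Run:
```python
from h import *
go(.59,-.157,.127,-92.8)
o,p,A=st()
w=R.from_euler('z',-np.radians(-2.8)).as_matrix()[:2,:2]@(p[:2]-np.array([.553,-.156])); print(w,np.arctan2(-w[1],w[0]))
```

```text
pos [ 0.5693 -0.1877  0.1275] phi -92.9 t 4.75 F [  5.   10.3 -15.4] open 0.109 q [-0.52  0.37  1.64  0.01  1.14  1.1 ]
tool inc cm [-3.17 -1.91  0.07] yaw -0.002 tool z [ 0.001  0.005 -1.   ]
[ 0.01781524 -0.030832  ] 1.0468478572256688
```

Emit:
servo_tool:
  increments: "0 0 0 0 0.4; 0 0 0 0 0.4; 0 0 -2 0 0.4; 0 0 -2.5 0 0.4; -1.1 -2 0 0 0.4; -1.1 -1.9 0 0 0.4; -1.1 -1.9 0 0 0.4; 0 0 0 0 0.4"

```text
time_s: 5.75
eef_pos: [0.63, -0.1607, 0.1756]
eef_rot: [0.001, -0.69, 0.724, -0.002]
wrist_force: [0.2, -0.6, -0.7]
opening: 0.403
```

Run:
```python
from h import *
go(.629,-.158,.126,-92.8)
im,d=ctrl.camera("scene");cv2.imwrite("pics/a3.png",cv2.resize(im[130:230,230:350,::-1],None,fx=4,fy=4))
```

```text
pos [ 0.63   -0.1607  0.1756] phi -92.81 t 5.75 F [ 0.2 -0.6 -0.7] open 0.403 q [-0.43  0.41  1.47 -0.    1.26  1.19]
tool inc cm [-0.27  0.13  4.96] yaw -0.0 tool z [ 0.003 -0.002 -1.   ]
```

View pics/a3.png

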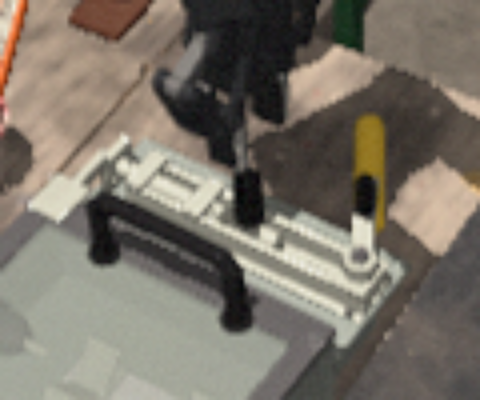

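Keeper strut now points right of the bolt line (post at crop (366,190)). Gripping the knob and drawing it about 36 mm, staying clear of the keeper post.

Emit:
servo_tool:
  increments: "-0.25 0.1 1.6 0 0.4; 0 0 1.7 0 0.4; 0 0 1.6 0 0.4; 0 0 0 0 0.1; 0 0 0 0 0; 0 0 0 0 0; 0 0.4 0 0 0; 0 0.6 0 0 0; 0 0.6 0 0 0; 0 0.6 0 0 0"

```text
time_s: 7.05
eef_pos: [0.6038, -0.1565, 0.1219]
eef_rot: [-0.001, -0.689, 0.725, 0.002]
wrist_force: [2.6, -2.6, -27.6]
opening: 0.181
```

Emit:
servo_tool:
  increments: "0 0.6 0 0 0; 0 0.5 0 0 0; 0 0.4 0 0 0; 0 0 0 0 0; 0 0 0 0 0.4; 0 0 0 0 0.4; 0 0 -2.5 0 0.4; 0 0 -3 0 0.4; 0 0 -3 0 0.4"

```text
time_s: 8.18
eef_pos: [0.5919, -0.1567, 0.2132]
eef_rot: [0.001, -0.689, 0.725, -0.002]
wrist_force: [-0.0, 0.6, 0.0]
opening: 0.401
```

Run:
```python
from h import *
go(.637,-.085,.22,-92.8)
im,d=ctrl.camera("scene");cv2.imwrite("pics/a4.png",cv2.resize(im[130:230,200:350,::-1],None,fx=4,fy=4))
```

```text
pos [ 0.5919 -0.1567  0.2132] phi -92.86 t 8.18 F [-0.   0.6  0. ] open 0.401 q [-0.45  0.29  1.55  0.    1.3   1.17]
tool inc cm [-7.38 -4.15 -0.67] yaw -0.001 tool z [ 0.005 -0.002 -1.   ]
```

View pics/a4.png

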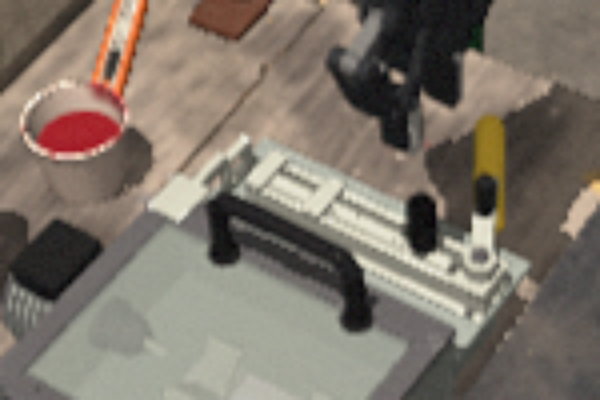

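The knob has moved back beside the keeper, so the bolt is drawn. Next is the handle.

Run:
```python
from h import *
for u,v in((307.3,147.4),(306.6,170),(306.6,192.9)): print(onz("top",u,v,.161))
a=np.load("pics/top0.npz");P=cloud("top",a["d"])
Z=P[...,2]; m=(Z>.15)&(P[...,0]>.60)&(P[...,0]<.68)&(P[...,1]>-.11)&(P[...,1]<-.06)
q=P[m]; print(len(q),q.mean(0),np.percentile(Z[m],[10,50,90]))
```

```text
[ 0.68220288 -0.08765924  0.161     ]
[ 0.63181035 -0.08624417  0.161     ]
[ 0.58160731 -0.08635611  0.161     ]
200 [ 0.6389668  -0.08494018  0.15667125] [0.15383349 0.1568587  0.15906222]
```

Emit:
servo_tool:
  increments: "-2.4 -1.4 0 0 0.4; -2.5 -1.5 0 0 0.4; -2.4 -1.4 0 0 0.4; 0 0 2 0 0.4; 0 0 2 0 0.4; 0 0 2.1 0 0.4; 0 0 0 0 0.1; 0 0 0 0 0; 0 0 0 0 0; 0 0 0 0 0"

```text
time_s: 9.48
eef_pos: [0.6357, -0.0849, 0.1473]
eef_rot: [-0.001, -0.689, 0.725, 0.002]
wrist_force: [-4.3, 3.2, -7.3]
opening: 0.121
```

Run:
```python
from h import *
go(.637,-.085,.151,-92.8)
im,d=ctrl.camera("scene");cv2.imwrite("pics/a5.png",cv2.resize(im[130:230,200:350,::-1],None,fx=4,fy=4))
o,p,A=st()
# arc: centre hinge = grasp + .145 yaxis machine, -.054
ps=np.radians(-2.8); r=np.array([-.145,.054])
th=np.linspace(0,np.pi/2+.03,41); y=-.145*np.cos(th)+.054*np.sin(th); z=.145*np.sin(th)+.054*np.cos(th)
print("tool dx(cm) = -dy_m ; dz(cm) = -dz")
for i in range(40): print(round(th[i+1],2), round(-(y[i+1]-y[i])*100,2), round(-(z[i+1]-z[i])*100,2))
```

```text
pos [ 0.6357 -0.0849  0.1473] phi -92.86 t 9.47 F [-4.3  3.2 -7.3] open 0.121 q [-0.32  0.43  1.51  0.    1.21  1.3 ]
tool inc cm [ 0.   -0.13 -0.37] yaw -0.001 tool z [-0.004  0.001 -1.   ]
tool dx(cm) = -dy_m ; dz(cm) = -dz
0.04 -0.23 -0.58
0.08 -0.25 -0.57
0.12 -0.27 -0.56
0.16 -0.29 -0.54
0.2 -0.32 -0.53
0.24 -0.34 -0.52
0.28 -0.36 -0.51
0.32 -0.38 -0.49
0.36 -0.4 -0.47
0.4 -0.42 -0.46
0.44 -0.43 -0.44
0.48 -0.45 -0.42
0.52 -0.47 -0.41
0.56 -0.48 -0.39
0.6 -0.5 -0.37
0.64 -0.51 -0.35
0.68 -0.53 -0.33
0.72 -0.54 -0.3
0.76 -0.55 -0.28
0.8 -0.56 -0.26
0.84 -0.57 -0.24
0.88 -0.58 -0.21
0.92 -0.59 -0.19
0.96 -0.6 -0.17
1.0 -0.6 -0.14
1.04 -0.61 -0.12
1.08 -0.61 -0.09
1.12 -0.62 -0.07
1.16 -0.62 -0.05
1.2 -0.62 -0.02
1.24 -0.62 0.0
1.28 -0.62 0.03
1.32 -0.62 0.05
1.36 -0.61 0.08
1.4 -0.61 0.1
1.44 -0.61 0.13
1.48 -0.6 0.15
1.52 -0.59 0.17
1.56 -0.59 0.2
1.6 -0.58 0.22
```

View pics/a5.png

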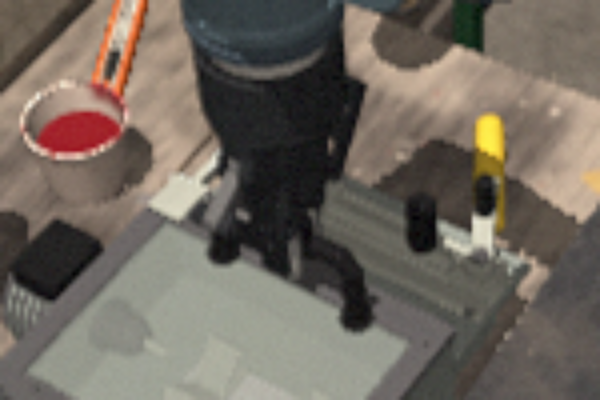

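Emit:
servo_tool:
  increments: "-0.23 0 -0.58 0 0; -0.25 0 -0.57 0 0; -0.27 0 -0.56 0 0; -0.29 0 -0.54 0 0; -0.32 0 -0.53 0 0; -0.34 0 -0.52 0 0; -0.74 0 -1 0 0; -0.82 0 -0.93 0 0"

```text
time_s: 10.52
eef_pos: [0.6375, -0.0529, 0.2005]
eef_rot: [-0.001, -0.689, 0.725, 0.001]
wrist_force: [-6.4, 0.2, -10.4]
opening: 0.115
```

Run:
```python
from h import *
go(.637,-.085,.151,-92.8)
im,d=ctrl.camera("scene");cv2.imwrite("pics/a6.png",cv2.resize(im[100:250,180:350,::-1],None,fx=3,fy=3))
```

```text
pos [ 0.6375 -0.0529  0.2005] phi -92.89 t 10.53 F [ -6.4   0.2 -10.4] open 0.115 q [-0.27  0.37  1.48 -0.    1.3   1.35]
tool inc cm [ 3.21 -0.13  4.95] yaw -0.002 tool z [-0.003 -0.    -1.   ]
```

View pics/a6.png

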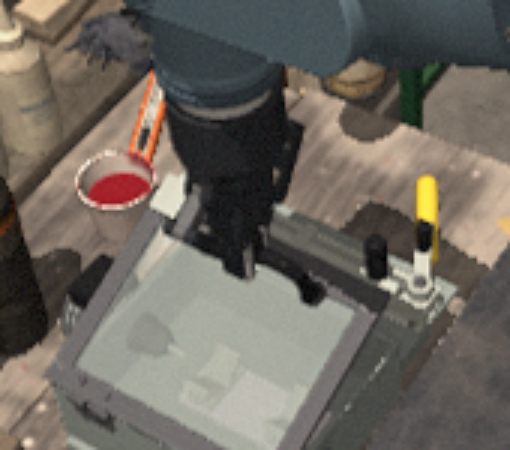

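The guard is rising and the forces are low. Continuing.

Emit:
servo_tool:
  increments: "-0.88 0 -0.86 0 0; -0.95 0 -0.8 0 0; -1.01 0 -0.72 0 0; -1.07 0 -0.63 0 0; -1.11 0 -0.54 0 0; -1.15 0 -0.45 0 0; -1.19 0 -0.36 0 0; -1.21 0 -0.26 0 0"

```text
time_s: 11.58
eef_pos: [0.6418, 0.0305, 0.2498]
eef_rot: [-0.002, -0.689, 0.725, -0.001]
wrist_force: [-15.5, -5.7, 3.5]
opening: 0.12
```

Emit:
servo_tool:
  increments: "-1.23 0 -0.16 0 0; -1.24 0 -0.07 0 0; -1.24 0 0.03 0 0; -1.23 0 0.13 0 0; -1.22 0 0.23 0 0; -1.19 0 0.32 0 0; -1.17 0 0.42 0 0; 0 0 0 0 0"

```text
time_s: 12.58
eef_pos: [0.6488, 0.1184, 0.241]
eef_rot: [0.002, -0.689, 0.724, -0.002]
wrist_force: [-2.6, 2.5, 3.4]
opening: 0.118
```

Run:
```python
from h import *
go(.637,-.085,.151,-92.8)
o,p,A=st()
print("expected upright handle", .055+.06)
im,d=ctrl.camera("scene");cv2.imwrite("pics/a7.png",cv2.resize(im[60:280,130:370,::-1],None,fx=3,fy=2.7))
```

```text
pos [0.6488 0.1184 0.241 ] phi -92.85 t 12.57 F [-2.6  2.5  3.4] open 0.118 q [0.   0.37 1.39 0.   1.38 1.62]
tool inc cm [20.38  0.22  8.99] yaw -0.001 tool z [ 0.005  0.    -1.   ]
expected upright handle 0.11499999999999999
```

View pics/a7.png

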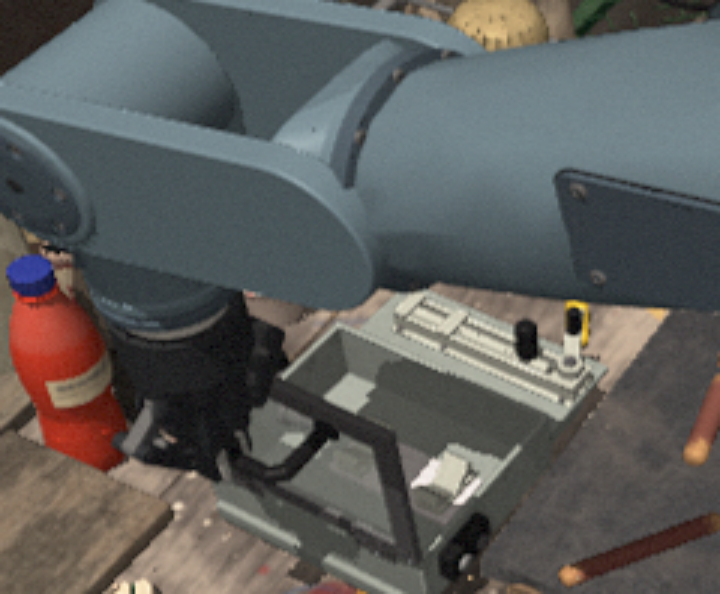

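Emit:
servo_tool:
  increments: "0 0 0 0 0.4; 0 0 0 0 0.4; 0 0 -2 0 0.4; 0 0 -3 0 0.4; 0 0 -3 0 0.4; 0 0 0 0 0.4; 2 1 0 0 0.4; 4.5 3 0 0 0.7; 5 3 0 0 0.7; 5 3 0 0 0.7"

```text
time_s: 13.88
eef_pos: [0.5377, -0.0432, 0.3171]
eef_rot: [-0.0, -0.689, 0.724, 0.0]
wrist_force: [0.4, -1.2, 0.7]
opening: 0.701
```

Emit:
servo_tool:
  increments: "5 3 0 0 0.7; 5 3 0 0 0.7; 4.9 2.4 2 0 0.7; 0 0 5 0.167 0.7; 0 0 4 0.167 0.7; 0 0 4 0.167 0.7; 0 0 0 0.167 0.7; 0 0 0 0.167 0.7; 0 0 0 0.167 0.7; 0 0 0 0.167 0.7"

```text
time_s: 15.12
eef_pos: [0.4473, -0.1864, 0.1672]
eef_rot: [-0.0, -0.172, 0.985, 0.0]
wrist_force: [-0.3, 0.7, 1.0]
opening: 0.7
```

Emit:
servo_tool:
  increments: "0 0 0 0.167 0.7; 0 0 0 0 0.7"

```text
time_s: 15.38
eef_pos: [0.4474, -0.1865, 0.1673]
eef_rot: [-0.0, -0.093, 0.996, 0.0]
wrist_force: [0.1, -0.6, -0.1]
opening: 0.699
```

Run:
```python
from h import *
go(.4503,-.1868,.064,-169.4)
for n in("scene","top"):
    im,d=ctrl.camera(n);np.savez(f"pics/{n}8.npz",im=im,d=d)
    cv2.imwrite(f"pics/{n}8.png",im[:,:,::-1])
```

```text
pos [ 0.4474 -0.1865  0.1673] phi -169.35 t 15.38 F [ 0.1 -0.6 -0.1] open 0.699 q [-0.64  0.07  1.9  -0.    1.17  2.32]
tool inc cm [-0.28 -0.09 10.33] yaw 0.001 tool z [-0.001  0.001 -1.   ]
```

View pics/scene8.png

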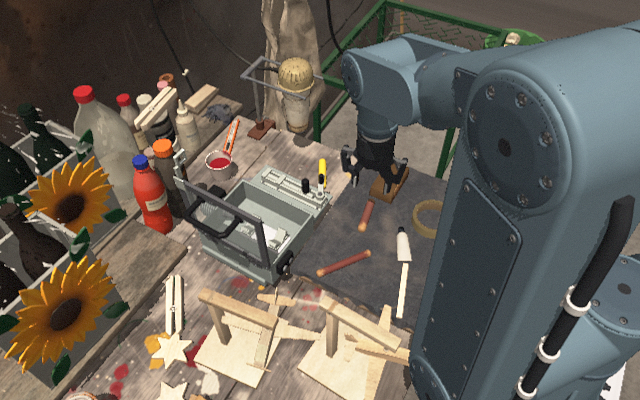

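View pics/top8.png

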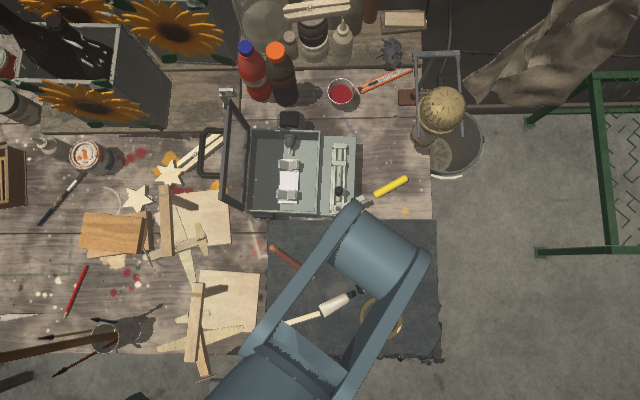

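The guard stands upright, and the rests show in the top view near (290,180). I'll measure them and recheck the dowel in both views. The candidates are the dowel at top0 (352,256), 96×20 mm, which is the short thick one; the dowel at (292,262), 131×17 mm, which is the long one; and the yellow one at (391,186), which I leave alone.

Run:
```python
from h import *
a=np.load("pics/top0.npz"); b=np.load("pics/scene0.npz")
def dow(im,box):
    h=cv2.cvtColor(im,cv2.COLOR_RGB2HSV); x0,y0,x1,y1=box
    m=((h[...,0]<18)|(h[...,0]>172))&(h[...,1]>70); mm=np.zeros(m.shape,np.uint8); mm[y0:y1,x0:x1]=m[y0:y1,x0:x1]
    n,l,s,c=cv2.connectedComponentsWithStats(mm); i=1+np.argmax(s[1:,4]); v,u=np.nonzero(l==i)
    r=cv2.minAreaRect(np.c_[u,v].astype(np.float32)); return r,s[i]
rt,s1=dow(a["im"],(325,243,376,270)); rs,s2=dow(b["im"],(350,190,378,236))
print(rt,s1,rs,s2); print(tri(rs[0],rt[0])); print(onz("top",*rt[0],.06),onz("scene",*rs[0],.06))
c=a["im"][235:285,320:385,::-1]; d=b["im"][190:240,345:410,::-1]
cv2.imwrite("pics/dz.png",cv2.resize(np.hstack([c,d]),None,fx=6,fy=6,interpolation=cv2.INTER_CUBIC))
t=np.load("pics/top8.npz"); s=np.load("pics/scene8.npz")
cv2.imwrite("pics/rz.png",np.hstack([cv2.resize(t["im"][115:225,240:330,::-1],(450,550),interpolation=cv2.INTER_CUBIC)]))
cv2.imwrite("pics/rz2.png",cv2.resize(s["im"][170:290,190:330,::-1],None,fx=5.5,fy=5,interpolation=cv2.INTER_CUBIC))
P=cloud("top",t["d"])
for v in range(150,212,3): print(v,[f"{P[v,u,2]*1000:.0f}" for u in range(272,308,2)])
```

```text
((351.7115783691406, 255.4423065185547), (8.266853332519531, 40.787994384765625), 79.50852966308594) [332 249  41  14 332] ((365.8440856933594, 214.9454345703125), (8.353144645690918, 36.055389404296875), 19.29004669189453) [357 198  18  35 292]
(array([ 0.44923901, -0.18753342,  0.05507332]), np.float64(0.0016672429284377956))
[ 0.44995854 -0.18691836  0.06      ] [ 0.44710471 -0.18427903  0.06      ]
150 ['29', '32', '33', '32', '30', '28', '31', '32', '60', '59', '32', '31', '33', '34', '33', '35', '34', '33']
153 ['32', '31', '32', '35', '29', '32', '33', '32', '62', '34', '32', '31', '29', '34', '28', '33', '29', '30']
156 ['30', '33', '29', '32', '33', '30', '29', '31', '34', '30', '29', '31', '32', '32', '29', '29', '31', '31']
159 ['33', '29', '31', '32', '63', '38', '40', '39', '37', '37', '41', '40', '41', '40', '31', '31', '32', '32']
162 ['33', '30', '30', '61', '63', '61', '53', '48', '49', '48', '52', '58', '63', '63', '33', '31', '34', 'nan']
165 ['30', '30', '30', '62', '64', '62', '57', '51', '46', '48', '53', '58', '61', '62', '34', '32', '31', '31']
168 ['32', '28'
[... 981 characters left out ...]
35', '32', '31', '32']
195 ['30', '31', '62', '63', '58', '53', '49', '46', '45', '53', '57', '63', '62', '30', '32', '30', '33', '31']
198 ['30', '31', '31', '59', '58', '54', '50', '44', '48', '52', '57', '63', '61', '31', '31', '30', '34', '30']
201 ['30', '31', '30', '38', '40', '40', '37', '40', '41', '36', '36', '37', '38', '34', '31', '33', '32', '29']
204 ['32', '34', '30', '33', '33', '34', '30', '32', '30', '31', '33', '30', '31', '30', '32', '32', '30', '32']
207 ['32', '30', '32', '30', '32', '30', '34', '30', '29', '29', '30', '34', '33', '30', '33', '33', '31', '31']
210 ['94', '96', '96', '94', '96', '93', '95', '32', '33', '31', '32', '32', '31', '33', '29', '34', '31', '34']
```

View pics/dz.png

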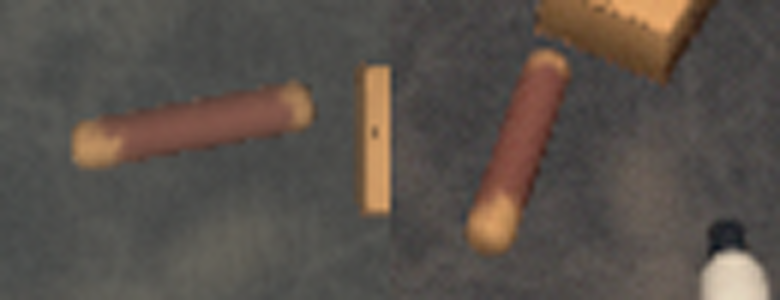

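View pics/rz.png

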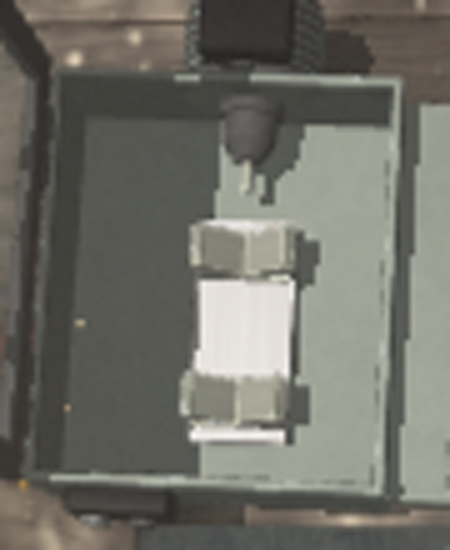

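View pics/rz2.png

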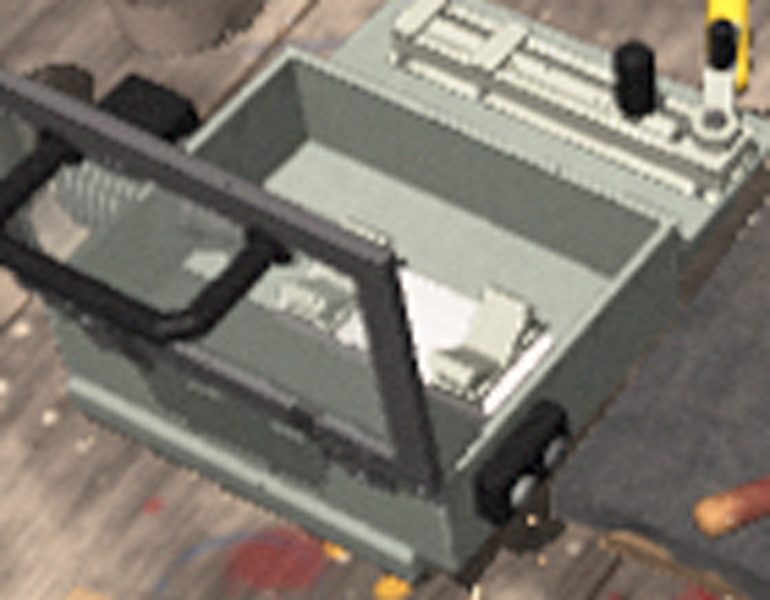

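Run:
```python
from h import *
t=np.load("pics/top8.npz");P=cloud("top",t["d"]);Z=P[...,2]
C=[]
for nm,(v0,v1) in (("rear",(157,172)),("front",(188,203))):
    m=np.zeros(Z.shape,bool); m[v0:v1,272:304]=True
    m&=(Z>.046)&(Z<.072); 
    r=cv2.minAreaRect(P[m][:,:2].astype(np.float32)); q=P[m]
    print(nm,m.sum(),r,q[:,:2].mean(0),q.min(0),q.max(0)); C.append(np.array(r[0]))
    top=q[q[:,2]>.058]; 
    # left/right top flats
    ym=np.median(q[:,1]); L=top[top[:,1]>ym];Rr=top[top[:,1]<ym]
    print(" L",L.mean(0),"R",Rr.mean(0),"mid",(L.mean(0)+Rr.mean(0))/2)
C=np.array(C);d=C[0]-C[1];print("sep",np.linalg.norm(d),"ang",np.degrees(np.arctan2(d[1],d[0])),"mid",C.mean(0))
for v,us in((165,(288.6,)),(195,(287.4,))): print(onz("top",us[0],v,.045))
# edges by crop at z .0635: rear rows 222..278, front 372..425
for nm,u,a,b in(("rear",288.4,222,278),("front",286.9,372,425)): print(nm,onz("top",u,115+a/5,.0635),onz("top",u,115+b/5,.0635))
# tub wall tops
m=(abs(Z-.096)<.004); 
for nm,box in(("front",(255,205,315,216)),("right",(314,140,324,205)),("rear",(255,125,315,135))):
    x0,y0,x1,y1=box; q=P[y0:y1,x0:x1][m[y0:y1,x0:x1]]; print(nm,len(q),q.mean(0),cv2.fitLine(q[:,:2].astype(np.float32),cv2.DIST_HUBER,0,.01,.01).ravel())
```

```text
rear 184 ((0.6708763241767883, -0.03497179597616196), (0.050647590309381485, 0.023257924243807793), 86.65087127685547) [ 0.67056832 -0.03526473] [ 0.6588657  -0.05987152  0.04603395] [ 0.68316604 -0.01021086  0.06660307]
 L [ 0.67170962 -0.01612612  0.06180801] R [ 0.67008991 -0.05534545  0.06168873] mid [ 0.67089977 -0.03573579  0.06174837]
front 177 ((0.5974260568618774, -0.03156362473964691), (0.05101322755217552, 0.0223578829318285), 87.1248779296875) [ 0.59713102 -0.03080868] [ 0.58583469 -0.05756211  0.04739262] [ 0.60951349 -0.00650917  0.06664528]
 L [ 0.59881172 -0.01158247  0.06211392] R [ 0.59690685 -0.05135255  0.06186881] mid [ 0.59785929 -0.03146751  0.06199137]
sep 0.0735292962009652 ang -2.656680094081298 mid [ 0.63415119 -0.03326771]
[ 0.67253945 -0.03507293  0.045     ]
[ 0.59708109 -0.03279415  0.045     ]
rear [ 0.68187647 -0.03637942  0.0635    ] [ 0.65394519 -0.03663161  0.0635    ]
front [ 0.60762084 -0.0334229   0.0635    ] [ 0.58177187 -0.0336708   0.0635    ]
front 134 [ 0.55094118 -0.03055044  0.09517963] [ 0.05017624  0.9987404   0.55094117 -0.03055044]
right 140 [ 0.64175591 -0.10734384  0.0949867 ] [ 0.9987405  -0.05017433  0.6417559  -0.10734385]
rear 152 [ 0.74699023 -0.03027049  0.09499207] [ 0.04681421  0.99890363  0.746659   -0.0168231 ]
```

The crop confirms the dowel: stubby, 20 mm wide, with light ends, lying by the cork block. The rests centre is about (0.634,-0.0335,0.058), and the separation of 73.5 mm fits the 74 mm given. Picking it up now.

Emit:
servo_tool:
  increments: "-0.22 -0.05 2.5 0 0.7; 0 0 2.5 0 0.7; 0 0 2.5 0 0.7; 0 0 1.8 0 0.7; 0 0 0.9 0 0.7; 0 0 0 0 0.7"

```text
time_s: 16.23
eef_pos: [0.4498, -0.1865, 0.0654]
eef_rot: [-0.0, -0.093, 0.996, 0.0]
wrist_force: [0.1, -0.3, 0.3]
opening: 0.697
```

Run:
```python
from h import *
go(.4497,-.187,.064,-169.4)
im,d=ctrl.camera("scene");cv2.imwrite("pics/b1.png",cv2.resize(im[140:260,310:450,::-1],None,fx=5,fy=5))
```

```text
pos [ 0.4498 -0.1865  0.0654] phi -169.36 t 16.23 F [ 0.1 -0.3  0.3] open 0.697 q [-0.64  0.25  1.95 -0.    0.94  2.32]
tool inc cm [ 0.02 -0.05  0.14] yaw 0.001 tool z [-0.001  0.001 -1.   ]
```

View pics/b1.png

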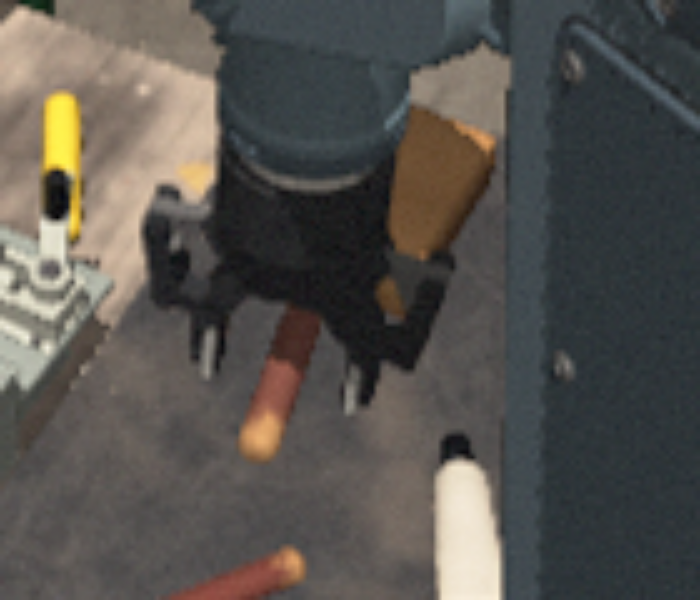

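The jaws straddle the dowel near mid-length. Closing, then lifting.

Emit:
servo_tool:
  increments: "0 0 0 0 0.4; 0 0 0 0 0.2; 0 0 0 0 0; 0 0 0 0 0; 0 0 0 0 0; 0 0 -1 0 0; 0 0 -2 0 0; 0 0 -4 0 0; 0 0 -4 0 0; 0 0 0 0 0"

```text
time_s: 17.52
eef_pos: [0.4521, -0.1881, 0.1797]
eef_rot: [0.003, -0.092, 0.996, -0.003]
wrist_force: [-0.1, -0.7, -0.9]
opening: 0.213
```

Run:
```python
from h import *
go(.6342,-.0336,.2,-92.8)
im,d=ctrl.camera("scene");np.savez("pics/scene9.npz",im=im,d=d);cv2.imwrite("pics/b2.png",cv2.resize(im[120:260,310:470,::-1],None,fx=4,fy=4))
```

```text
pos [ 0.4521 -0.1881  0.1797] phi -169.41 t 17.52 F [-0.1 -0.7 -0.9] open 0.213 q [-0.64  0.06  1.89  0.    1.19  2.32]
tool inc cm [-20.75  11.83  -1.98] yaw -1.337 tool z [ 0.006 -0.005 -1.   ]
```

View pics/b2.png

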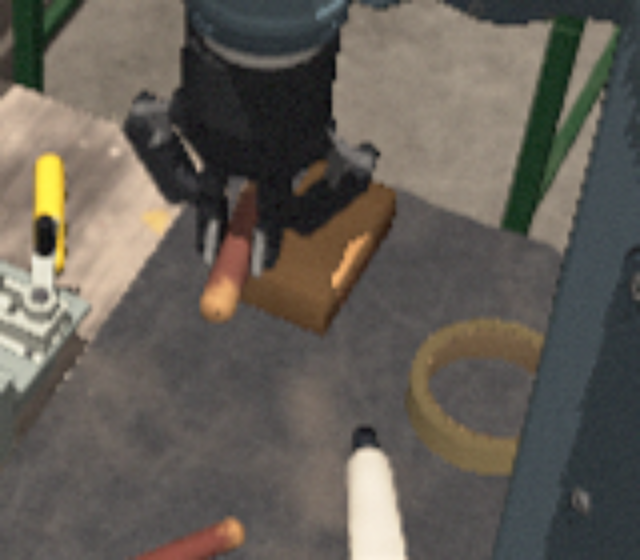

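Emit:
servo_tool:
  increments: "0 0 -1 -0.167 0; 0 0 -1 -0.167 0; 0 0 -1 -0.167 0; 0 0 0 -0.167 0; 0 0 0 -0.167 0; 0 0 0 -0.167 0; 0 0 0 -0.167 0; 0 0 0 -0.168 0; 0 0 0 0 0"

```text
time_s: 18.7
eef_pos: [0.4493, -0.1862, 0.2044]
eef_rot: [-0.0, -0.689, 0.725, 0.001]
wrist_force: [-0.7, -1.0, -0.2]
opening: 0.208
```

Emit:
servo_tool:
  increments: "-3 -3 0 0 0; -4 -4 0 0 0; -4 -4.4 0 0 0; -3.5 -4 0 0 0; -1.8 -2 0 0 0; 0 0 1 0 0; 0 0 2 0 0; 0 0 0 0 0"

```text
time_s: 19.7
eef_pos: [0.6292, -0.0329, 0.1723]
eef_rot: [-0.002, -0.689, 0.725, 0.003]
wrist_force: [-0.6, 0.2, -0.3]
opening: 0.213
```

Run:
```python
from h import *
go(.6342,-.0336,.069,-92.8)
for n in("scene","top"):
    im,d=ctrl.camera(n);np.savez(f"pics/{n}10.npz",im=im,d=d)
im=np.load("pics/scene10.npz")["im"];cv2.imwrite("pics/b3.png",cv2.resize(im[120:290,190:350,::-1],None,fx=4,fy=3.5))
```

```text
pos [ 0.6292 -0.0329  0.1723] phi -92.94 t 19.7 F [-0.6  0.2 -0.3] open 0.213 q [-0.24  0.38  1.52 -0.    1.25  1.38]
tool inc cm [ 0.06 -0.57 10.32] yaw -0.003 tool z [-0.006  0.001 -1.   ]
```

View pics/b3.png

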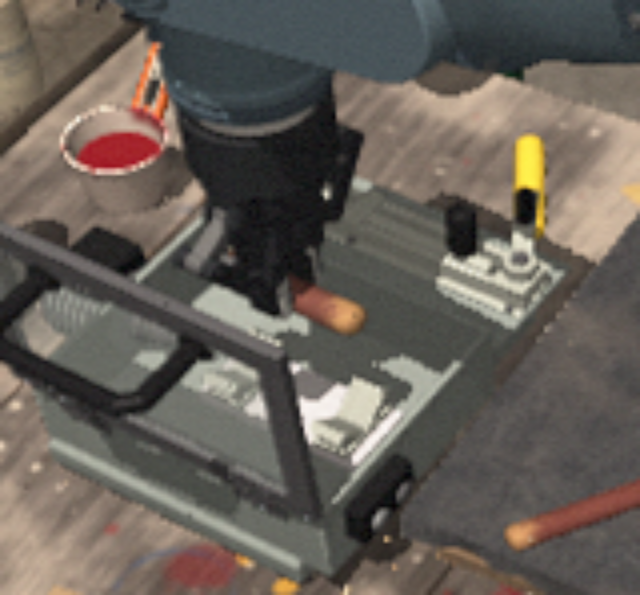

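Run:
```python
from h import *
go(.6342,-.0336,.069,-92.8)
print(proj("scene",(.5808,-.0305,.162)), proj("scene",(.5758,-.0305,.162)))
im=np.load("pics/scene10.npz")["im"];cv2.imwrite("pics/b4.png",cv2.resize(im[190:225,250:295,::-1],None,fx=14,fy=14,interpolation=cv2.INTER_NEAREST))
```

```text
pos [ 0.631  -0.0332  0.1751] phi -92.92 t 19.8 F [-0.2  0.7  0.3] open 0.209 q [-0.24  0.37  1.52 -0.    1.25  1.38]
tool inc cm [ 0.02 -0.34 10.61] yaw -0.002 tool z [-0.002  0.    -1.   ]
(np.float64(279.24732231350833), np.float64(211.77229510737453)) (np.float64(281.2804673556977), np.float64(212.6853813226641))
```

View pics/b4.png

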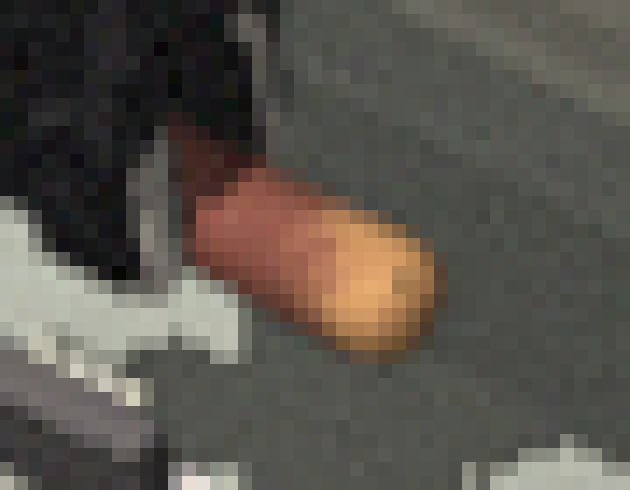

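The held dowel's near end is where it was predicted, within a pixel. Lowering it into the rests.

Emit:
servo_tool:
  increments: "0 -0.3 2 0 0; 0 0 2.5 0 0; 0 0 2.5 0 0; 0 0 1.5 0 0; 0 0 1 0 0; 0 0 0 0 0; 0 0 0 0 0"

```text
time_s: 20.68
eef_pos: [0.6356, -0.0328, 0.0817]
eef_rot: [0.0, -0.69, 0.724, -0.001]
wrist_force: [0.0, -0.0, -0.5]
opening: 0.209
```

Run:
```python
from h import *
go(.6342,-.0336,.069,-92.8)
im,d=ctrl.camera("scene");cv2.imwrite("pics/b5.png",cv2.resize(im[150:270,200:320,::-1],None,fx=5,fy=5))
```

```text
pos [ 0.6356 -0.0328  0.0817] phi -92.82 t 20.68 F [ 0.  -0.  -0.5] open 0.209 q [-0.24  0.5   1.56  0.    1.09  1.38]
tool inc cm [0.09 0.14 1.27] yaw -0.0 tool z [ 0.002 -0.    -1.   ]
```

View pics/b5.png

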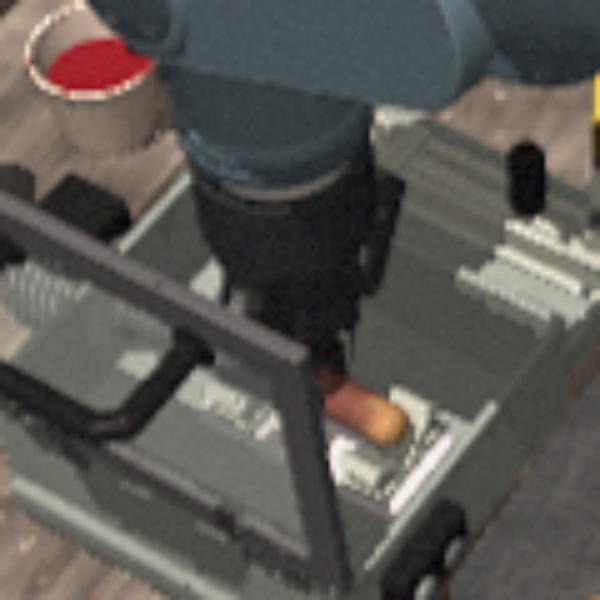

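Emit:
servo_tool:
  increments: "0.1 0.1 0.4 0 0; 0 0 0.4 0 0; 0 0 0.3 0 0; 0 0 0 0 0"

```text
time_s: 21.22
eef_pos: [0.6338, -0.034, 0.0698]
eef_rot: [-0.0, -0.69, 0.724, -0.0]
wrist_force: [-0.9, -2.4, -0.4]
opening: 0.21
```

Emit:
servo_tool:
  increments: "0 0 0.15 0 0; 0 0 0 0 0; 0 0 0 0 0"

```text
time_s: 21.6
eef_pos: [0.6339, -0.034, 0.0696]
eef_rot: [-0.0, -0.69, 0.724, -0.0]
wrist_force: [-5.1, -2.1, 9.8]
opening: 0.205
```

Contact is felt at the expected height. Releasing and rising.

Emit:
servo_tool:
  increments: "0 0 0 0 0.3; 0 0 0 0 0.45; 0 0 0 0 0.45; 0 0 -1 0 0.45; 0 0 -3 0 0.45; 0 0 -5 0 0.45; 0 0 -6 0 0.45; 0 0 -6 0 0.45; 0 0 -6 0 0.4; 0 0 0 0 0.4"

```text
time_s: 22.85
eef_pos: [0.6363, -0.034, 0.3465]
eef_rot: [0.004, -0.69, 0.724, -0.006]
wrist_force: [0.2, -0.1, 0.2]
opening: 0.401
```

Run:
```python
from h import *
go(.649,.118,.36,-92.8)
for n in("scene","top"):
    im,d=ctrl.camera(n);np.savez(f"pics/{n}11.npz",im=im,d=d)
im=np.load("pics/scene11.npz")["im"];cv2.imwrite("pics/b6.png",cv2.resize(im[150:270,170:320,::-1],None,fx=5,fy=5))
cv2.imwrite("pics/b7.png",np.load("pics/top11.npz")["im"][:,:,::-1])
```

```text
pos [ 0.6363 -0.034   0.3465] phi -92.81 t 22.85 F [ 0.2 -0.1  0.2] open 0.401 q [-0.24  0.25  1.33  0.    1.55  1.38]
tool inc cm [-15.24  -0.54  -1.38] yaw -0.0 tool z [ 0.013 -0.003 -1.   ]
```

View pics/b6.png

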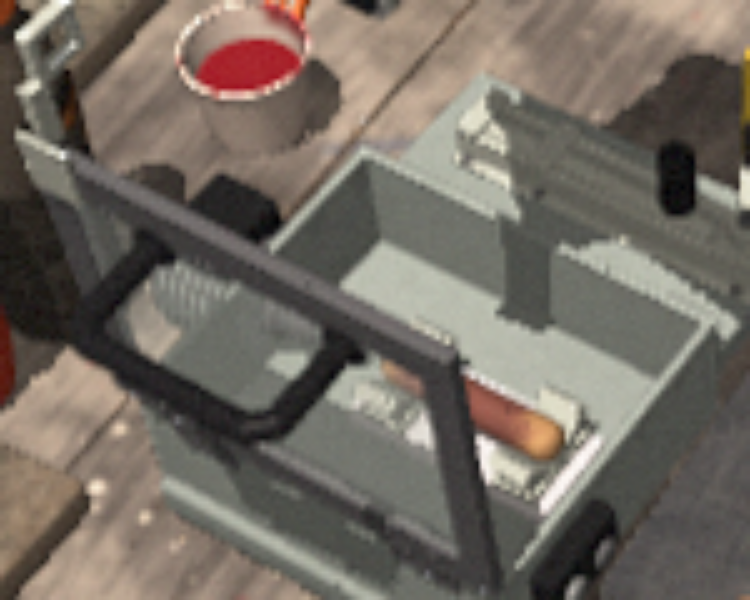

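View pics/b7.png

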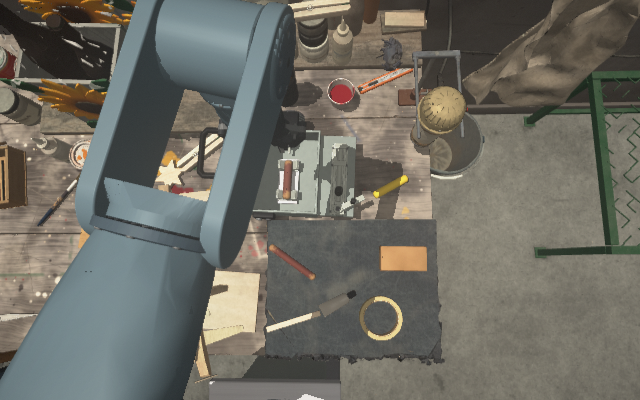

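The dowel lies in both rests (top view (289,181)). A numeric check:

Run:
```python
from h import *
t=np.load("pics/top11.npz");P=cloud("top",t["d"]);Z=P[...,2]
im=t["im"];h=cv2.cvtColor(im,cv2.COLOR_RGB2HSV)
m=np.zeros(Z.shape,bool);m[150:212,275:302]=True
m&=((h[...,0]<18)|(h[...,0]>172))&(h[...,1]>70)
q=P[m];q=q[~np.isnan(q[:,2])];print(m.sum(),cv2.minAreaRect(q[:,:2].astype(np.float32)),q.mean(0))
l=cv2.fitLine(q[:,:2].astype(np.float32),cv2.DIST_L2,0,.01,.01).ravel();print(np.degrees(np.arctan2(l[1],l[0])))
for s in(.588,.61,.634,.655,.68):
    k=abs(q[:,0]-s)<.006; print(s,np.percentile(q[k,2],90))
cv2.imwrite("pics/b8.png",cv2.resize(im[130:225,240:330,::-1],None,fx=6,fy=6,interpolation=cv2.INTER_CUBIC))
```

```text
274 ((0.633228063583374, -0.033524639904499054), (0.01745758205652237, 0.09417533874511719), 87.89236450195312) [ 0.63264821 -0.03362569  0.06658891]
-2.8637102
0.588 0.06789783217549317
0.61 0.06830412685689752
0.634 0.06989257154751899
0.655 0.06959935167183821
0.68 0.06871484846268353
```

View pics/b8.png

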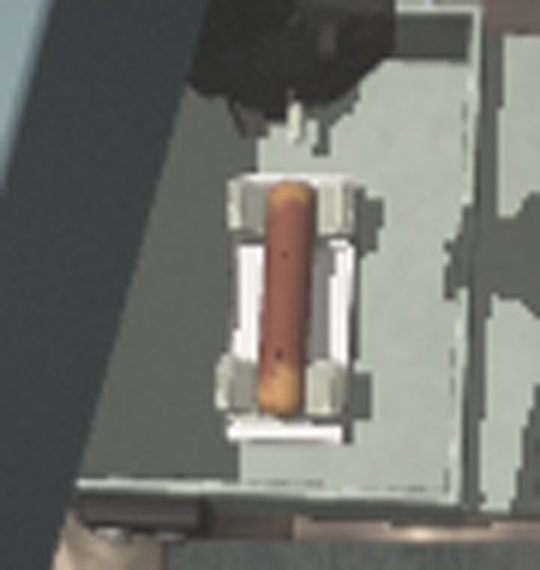

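The dowel is centred at (0.633,-0.0335), angle -2.86°, level, and 1 mm off the target. Now I'll regrip the handle.

Emit:
servo_tool:
  increments: "-3.5 -0.1 0 0 0.4; -4 -0.1 0 0 0.4; -4 -0.2 0 0 0.4; -3.7 -0.1 0 0 0.4; 0 0 0 0 0.4; 0 0 2.5 0 0.4; 0 0 2 0 0.4; 0 0 0 0 0.4"

```text
time_s: 23.95
eef_pos: [0.6448, 0.1171, 0.2897]
eef_rot: [-0.002, -0.689, 0.725, 0.002]
wrist_force: [0.2, -0.2, -0.4]
opening: 0.398
```

Run:
```python
from h import *
go(.6488,.1184,.241,-92.8)
im,d=ctrl.camera("scene");cv2.imwrite("pics/c1.png",cv2.resize(im[130:270,150:310,::-1],None,fx=4,fy=4))
```

```text
pos [0.6448 0.1171 0.2897] phi -92.88 t 23.95 F [ 0.2 -0.2 -0.4] open 0.398 q [-0.    0.33  1.34 -0.    1.48  1.62]
tool inc cm [-0.15 -0.42  4.87] yaw -0.001 tool z [-0.006 -0.    -1.   ]
```

View pics/c1.png

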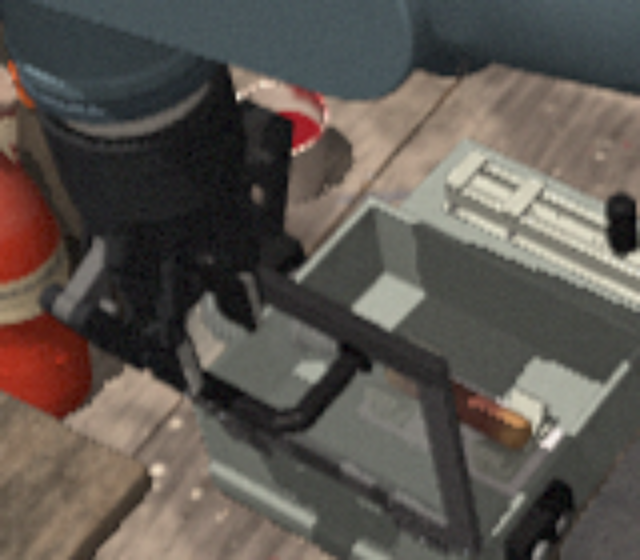

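Emit:
servo_tool:
  increments: "-0.1 -0.2 2 0 0.4; 0 0 2 0 0.4; 0 0 0.7 0 0.4; 0 0 0 0 0.1; 0 0 0 0 0; 0 0 0 0 0; 0 0 0 0 0"

```text
time_s: 24.88
eef_pos: [0.6482, 0.1188, 0.2461]
eef_rot: [-0.0, -0.689, 0.724, 0.0]
wrist_force: [-0.2, -0.4, -4.5]
opening: 0.114
```

Emit:
servo_tool:
  increments: "0.58 0 -0.22 0 0; 0.59 0 -0.2 0 0; 1.19 0 -0.32 0 0; 1.22 0 -0.23 0 0; 1.23 0 -0.13 0 0; 1.24 0 -0.03 0 0; 1.24 0 0.07 0 0; 1.23 0 0.16 0 0"

```text
time_s: 25.88
eef_pos: [0.6442, 0.0331, 0.2574]
eef_rot: [0.001, -0.689, 0.724, -0.0]
wrist_force: [-1.8, 3.7, 1.0]
opening: 0.112
```

Run:
```python
from h import *
go(.6488,.1184,.241,-92.8)
im,d=ctrl.camera("scene");cv2.imwrite("pics/c2.png",cv2.resize(im[130:270,150:310,::-1],None,fx=4,fy=4))
```

```text
pos [0.6442 0.0331 0.2574] phi -92.83 t 25.88 F [-1.8  3.7  1. ] open 0.112 q [-0.13  0.33  1.41  0.    1.4   1.49]
tool inc cm [-8.54 -0.04  1.64] yaw -0.001 tool z [ 0.002  0.    -1.   ]
```

View pics/c2.png

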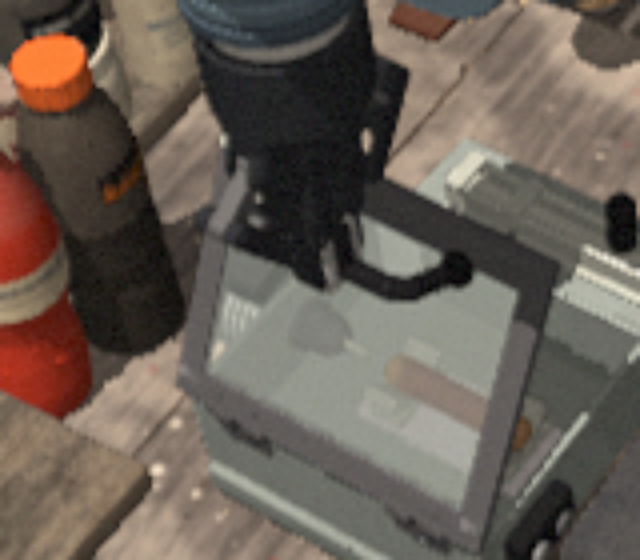

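Emit:
servo_tool:
  increments: "1.21 0 0.26 0 0; 1.19 0 0.36 0 0; 1.15 0 0.45 0 0; 1.11 0 0.54 0 0; 1.07 0 0.63 0 0; 1.01 0 0.72 0 0; 0.95 0 0.8 0 0; 0.88 0 0.86 0 0"

```text
time_s: 26.92
eef_pos: [0.6401, -0.0525, 0.2087]
eef_rot: [0.0, -0.689, 0.724, -0.0]
wrist_force: [3.2, 1.3, 1.6]
opening: 0.113
```

Emit:
servo_tool:
  increments: "0.82 0 0.93 0 0; 0.74 0 1 0 0; 0.34 0 0.52 0 0; 0.32 0 0.53 0 0; 0.29 0 0.54 0 0; 0.27 0 0.56 0 0; 0 0 0 0 0"

```text
time_s: 27.8
eef_pos: [0.6385, -0.0802, 0.1674]
eef_rot: [-0.0, -0.689, 0.724, -0.0]
wrist_force: [2.1, -5.2, -2.1]
opening: 0.111
```

Run:
```python
from h import *
go(.636,-.085,.151,-92.8)
```

```text
pos [ 0.6385 -0.0802  0.1674] phi -92.84 t 27.8 F [ 2.1 -5.2 -2.1] open 0.111 q [-0.31  0.41  1.49 -0.    1.24  1.31]
tool inc cm [0.49 0.22 1.64] yaw -0.001 tool z [-0.    -0.001 -1.   ]
```

Almost closed. Easing down slowly to the stop.

Emit:
servo_tool:
  increments: "0.15 0 0.4 0 0; 0.13 0 0.35 0 0; 0.11 0 0.3 0 0; 0.08 0 0.25 0 0; 0 0 0 0 0"

```text
time_s: 28.42
eef_pos: [0.6381, -0.0851, 0.1552]
eef_rot: [-0.001, -0.69, 0.724, -0.0]
wrist_force: [-1.5, -6.2, 2.1]
opening: 0.11
```

Emit:
servo_tool:
  increments: "0.04 0 0.15 0 0; 0.03 0 0.15 0 0; 0 0 0.15 0 0; 0 0 0 0 0"

```text
time_s: 28.92
eef_pos: [0.6383, -0.0854, 0.1545]
eef_rot: [-0.0, -0.69, 0.724, -0.001]
wrist_force: [-12.5, -0.8, 22.9]
opening: 0.114
```

Run:
```python
from h import *
go(.636,-.085,.151,-92.8)
im,d=ctrl.camera("scene");cv2.imwrite("pics/c3.png",cv2.resize(im[130:290,170:350,::-1],None,fx=4,fy=3.7))
```

```text
pos [ 0.6383 -0.0854  0.1545] phi -92.78 t 28.93 F [-12.5  -0.8  22.9] open 0.114 q [-0.32  0.42  1.5  -0.    1.22  1.3 ]
tool inc cm [-0.02  0.23  0.35] yaw 0.0 tool z [ 0.    -0.002 -1.   ]
```

View pics/c3.png

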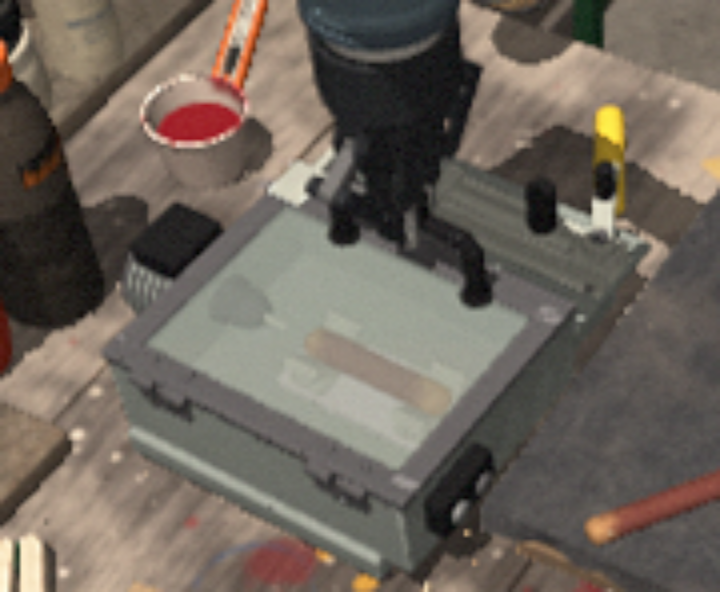

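The guard is on its stop with 23 N felt. Releasing, retreating, and checking.

Emit:
servo_tool:
  increments: "0 0 -0.15 0 0; 0 0 -0.1 0 0.2; 0 0 0 0 0.4; 0 0 0 0 0.4; 0 0 -2 0 0.4; 0 0 -4 0 0.4; 0 0 -5 0 0.4; 3 5 -1 0 0.4; 4 6 0 0 0.4; 4 6 0 0 0.4"

```text
time_s: 30.22
eef_pos: [0.4785, -0.1774, 0.2751]
eef_rot: [0.0, -0.69, 0.724, -0.001]
wrist_force: [-0.3, -1.0, 0.6]
opening: 0.404
```

Emit:
servo_tool:
  increments: "4 6 0 0 0.4; 4 4 0 0 0.4; 4 2 0 0 0.4; 0 0 0 0 0.4; 0 0 0 0 0.4"

```text
time_s: 30.85
eef_pos: [0.3624, -0.2855, 0.2741]
eef_rot: [0.0, -0.689, 0.725, -0.0]
wrist_force: [0.1, 0.3, 0.2]
opening: 0.403
```

Run:
```python
from h import *
go(.636,-.085,.151,-92.8)
for n in("scene","top"):
    im,d=ctrl.camera(n);np.savez(f"pics/{n}12.npz",im=im,d=d);cv2.imwrite(f"pics/{n}12.png",im[:,:,::-1])
a=np.load("pics/top0.npz");b=np.load("pics/top12.npz");s0=np.load("pics/scene0.npz")["im"];s1=np.load("pics/scene12.npz")["im"]
for n,f in(("before",a),("after",b)):
    P=cloud("top",f["d"]);Z=P[...,2]
    print(n,"frame right edge z",np.nanmedian(Z[140:205,314:317]),"handle",np.nanmedian(Z[155:190,306:309]),"eye",np.nanmedian(Z[132:136,313:323]),"plate",np.nanmedian(Z[150:200,256:262]))
cv2.imwrite("pics/cmp.png",cv2.resize(np.hstack([s0[155:290,190:335,::-1],s1[155:290,190:335,::-1]]),None,fx=2.7,fy=3))
```

```text
pos [ 0.3624 -0.2855  0.2741] phi -92.85 t 30.85 F [0.1 0.3 0.2] open 0.403 q [-0.93 -0.11  1.85  0.    1.4   0.69]
tool inc cm [-21.39 -26.31  12.33] yaw -0.001 tool z [ 0.001 -0.    -1.   ]
before frame right edge z 0.10329994502221795 handle 0.1566938123023921 eye 0.10616877643144557 plate 0.10115585726553927
after frame right edge z 0.103552198207231 handle 0.15674890457764495 eye 0.10671168549153198 plate 0.10132609771328771
```

View pics/cmp.png

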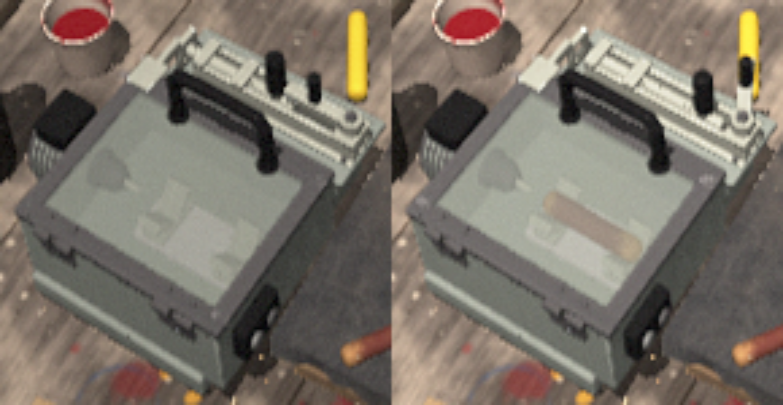

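View pics/top12.png

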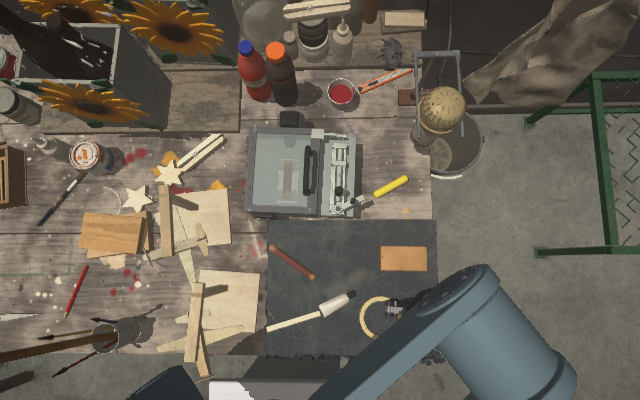

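The guard is shut, with its heights matching the start within 0.5 mm. The dowel is visible in the rests under it, and the long dowel (292,262) and cork block (404,258) have not moved. The arm is clear of everything.

```bash
python3 -c "
from h import *
print(ctrl.hand_in())"
```

```text
the job is handed in; nothing more can be done
None
```

The dowel borer is loaded and closed, and the job was handed in at about 31 s of the 72 s allowed.

- **Opening:** I swung the keeper to about 1.05 rad, drew the bolt about 36 mm, and raised the guard by its handle to about 1.6 rad.
- **Dowel:** I laid the short, thick dowel in both V rests and let go. It measured about 1 mm off the rests' centre, level, and in line with the bore (−2.86° against −2.8° for the machine).
- **Closing:** I lowered the guard slowly onto its stop, with about 23 N on the wrist at contact, then released it and backed the arm away.

**Last checks:** the heights of the guard's frame, handle and eye match the start within about 0.5 mm. In the pictures the dowel still lies in both rests under the guard, and the long dowel and sanding block look unmoved. The bolt and keeper stay undone, as allowed.

None of the checks failed or disagreed beyond the 2–3 mm noise of the cameras.

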